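# Index the bottle crusher's jaw to the yellow cap

## Robot

A 7-joint arm with a two-finger parallel gripper is mounted at the origin on the work surface. World frame = base frame: x ahead of the robot, y to its left, z up, the work surface at z = 0. Lengths are in m, angles in rad, forces in N, time in s.
With the tool pointing down it reaches from about 0.425 to 0.95 m from the base axis. Payload 4.7 kg.
Tool frame: the origin (TCP) lies at the very end of the fingers, on their centre line; the grasp point (between the pads) lies arm.tcp_to_grasp behind it (arm.tcp_to_grasp is the distance from the TCP to the grasp point, in m); z points along the fingers, y is the direction in which the jaws open and shut (so a half turn about z gives the same grasp; the last joint's range is limited). The gripper opens to 87 mm and grips with 3 to 60 N. Pads are 19 mm wide; open, the fingers measure 117 mm over their backs; the gripper's body (75 mm by 190 mm) begins 51 mm behind the grasp point.
Start: joints at [-1.198, 0.469, -0.049, 1.532, 0.024, 1.141, -0.082], TCP at [0.264, 0.621, 0.223] pointing down, gripper open.
Joint ranges: [-2.59, 2.59], [-0.33, 1.99], [-1.39, 1.29], [0.1, 2.45], [-1.04, 4.18], [0.21, 1.99], [-2.66, 2.66]. Speed limits (rad/s): [2.57, 2.57, 3.14, 3.14, 3.14, 3.14, 3.14].

## Interface

Orientations are given as a rotation vector (axis times angle).
In Python, from cell import arm, vision, ticket gives the robot as it stands.
- The arm moves only by the tool drive_tool, never from a script. Its argument "steps" is a list of rows, each a list of 5 numbers: the shift along the tool's x, y, z in mm, then the turn about the tool's z in degrees, then the closure in counts, from 0 (fully open) to 255 (shut). A call has 1 to 8 rows; each row shifts and turns the commanded pose from where the row before left it, along the tool's axes as they then stand; what a row does not reach is not made up. A row lasts 1/8 s, in which the tool goes at most 62.5 mm and 10.7 degrees, less where a joint would pass 70% of its speed; a pose out of reach is approached as far as the arm can. A call with a gripper value outside its range is refused whole. The fingers move at their own pace and stop on an object; "newtons" is the grip in N (left out, the last holds). Time passes only in rows, so rows that do not move let the fingers close. It gives the time, the measured TCP pose, the force and the opening at its end, in the units of the state.
- arm.read_state(): the state, without advancing time (a new reading comes with each control period).
- vision.camera(name): name is "scene" or "top" or "wrist"; returns a dict with "pixels" (384x512x3 uint8, red, green, blue), "fx", "fy", "cx", "cy" (pixels), "view" (4x4, takes a point from world to camera coordinates); the wrist camera has in their place "T_tool_cam" (4x4, takes a point from camera to tool coordinates, whose origin is the TCP and whose axes are the flange's). Camera axes: x right, y down, z forward; pixel columns grow to the right and rows downward; lengths in m; the calibration is good to about 2 mm. A picture is of the moment at which its call begins: read the wrist's pose just before it. There is no depth.
- ticket.finish_job(): hands the job in, once; it reports no verdict.
The state is a dict: "time": time; "joints": joint angles; "joint_velocities": joint speeds; "effort": joint torques, N m; "eef_pos": TCP position; "tcp_rot": TCP orientation; "wrist_force": force on the tool from outside, world axes, zero at the start; "wrist_torque": the same for the moment, N m; "width": finger opening in m.
Only numpy, scipy, OpenCV 4.12 (cv2) and the standard library are available. Lean on these libraries where they do the work, as an engineer would, in place of code of your own. Each camera call takes 0.05 s, during which the arm holds its last target.

## Task

Set the bottle crusher for the next size of bottle: pull up the black plunger knob on the yellow sliding jaw, slide the jaw over to the hole marked by the yellow bottle cap, and let the plunger's pin drop fully home in that hole so that the jaw is locked there. The hole is not exactly beside the cap, so feel for it gently, without forcing the pin sideways against the plate, then let go and leave everything else on the table where it is.

Things in the scene. Friction and masses are not known exactly. Their poses are not given: they have to be found in the camera images.
- crusher: bottle crusher, bolted down: green bed 230 (x) x 360 (y) x 12 mm, a rail along its y axis, a green fixed jaw (top 97 mm high) at the +y end. Origin: centre of the bed's underside, z up. Rail, pin and knob lie at x = +30 mm, the caps at x = +92 mm, the jaw plates (tops 97 and 105 mm high) on the -x side, 30 mm or more from the knob's axis
- jaw_top (a point): centre of the top of the yellow sliding jaw's block (70 x 64 mm, top 76 mm above the table; a collar 22 mm wide, 8 mm high stands on it). The jaw slides along the crusher's y only, from -115 to +115 mm (0 = middle of the bed), against 1.5 N of friction and slight drag, and 1 to 2 N more while the pin rubs on the plate
- plate_mid (a point): middle of the crusher's rail at the top of the aluminium index plate, 42 mm above the table. The plate has a 40 mm parking slot in the middle (pin starts there) and four 10 mm holes, 55 and 95 mm from the slot's centre to either side. It was bolted on by eye: slot and holes lie together up to 10 mm off along y from this point and the caps. No listed pose tells how far
- knob (a point): centre of the black plunger knob on the sliding jaw: upright, round, 26 mm wide, 25 mm high (12.5 mm up and down from here), on a 10 mm stem; with the pin seated it is 112.5 mm above the table, 28 mm above the collar. It rises with the plunger and travels with the jaw
- plunger (a joint): how far the plunger is pulled up, m: 0 = pin fully down in slot or hole, about 0.0085 = pin tip riding on the plate between holes, 0.014 = end stop. A spring pushes it down with 5 N at 0, 7.5 N at 0.0085, 9 N at 0.014; let go, it drops by itself
- pin_rod: the plunger's 8 mm flat-ended steel pin, hidden in the jaw, straight below the knob and moving with it. Origin 5 mm above its lower end, 38 mm above the table when seated; seated, it reaches 9 mm below the plate's top and locks the jaw (1 mm play each way in a hole). Pin and plate bear at most 25 N
- cap_yellow: yellow bottle cap, 30 mm wide, 12 mm high, glued on the crusher's bed to mark one of the four holes (which cap marks which hole changes). Origin: centre of its underside, axes parallel to the crusher's; the hole has the same y along the rail, give or take 10 mm
- cap_red: red bottle cap, like the yellow one, at another hole
- cap_blue: blue bottle cap, like the yellow one, at another hole
- cap_white: white bottle cap, like the yellow one, at another hole
- basin: turquoise plastic basin, 340 mm wide, 110 mm high; origin at the centre of its underside
- flowerpot: terracotta flowerpot with a plant, 145 mm wide, 125 mm high; origin at the centre of its underside
- latch_box: lidded plastic box with a blue lid and a snap latch, 160 x 230 x 122 mm; origin at the centre of its underside
- bottle_clear: squashed clear PET bottle with a red cap, about 215 x 78 x 23 mm, lying behind the crusher; origin under its middle
- bottle_green: squashed green PET bottle, same size; origin under its middle
- bottle_amber: squashed amber PET bottle, same size; origin under its middle
- can_opener: stainless steel can opener, about 160 x 50 x 30 mm, lying in front of the crusher; origin under its middle

How it is judged:
On the way, in this order (a step that is already met when the one before it is completed fails the run):
1. the plunger is pulled clear of the plate (value of joint plunger above 0.0095 m), for 0.1 s.
2. the pin is fully home in the hole at the yellow cap (value of joint plunger below 0.003 m and y of pin_rod in the frame of cap_yellow between -0.014 and 0.014 m), for 0.2 s.
At the end, for the whole second after the job is handed in: The plunger is down (under 3 mm from its lowest) and the pin stands within 14 mm, along the rail, of the yellow cap's centre, which is only so in that hole; jaw at rest (all of step 2 and linear speed of pin_rod below 0.01 m/s); the robot touches nothing.
It fails at once if the pin is forced against the plate with more than 25 N (contact force between pin_rod and anything else above 25 N).
It fails at once if a bottle, the can opener, the basin, the flowerpot or the lidded box is moved more than 20 mm (distance of any of basin, flowerpot, latch_box, bottle_clear, bottle_green, bottle_amber, can_opener from where it was at the start of the episode above 0.02 m).
It also fails if it takes over 48 s, if anything falls off the work surface, if the arm or the gripper's body presses on something with over 40 N, if the wrist force passes 120 N, or if a joint passes its speed limit or range.

## Working session

There is one attempt and no reset: what is moved stays moved. The work goes in short steps, Python scripts to look and compute and a tool call to move; the robot and the scene stay as the last step left them, time stands still between calls to the robot, and variables do not carry over. Pictures are saved under pics/ and viewed, and the job is handed in when it is done.

Besides the shell and the picture viewer there is one more tool, called after ">>>" by a JSON object that holds its "fn" and its "kwargs", one argument or row to a line. drive_tool: Moves the arm, as the interface text tells. Its arguments: {"type":"object","properties":{"steps":{"type":"array"},"newtons":{"type":"number"}},"required":["steps"]}

```bash
mkdir -p pics; ls
python3 - <<'E'
from cell import arm, vision
import cv2,numpy as np
s=arm.read_state();print(s, arm.tcp_to_grasp)
for n in("scene","top","wrist"):
    c=vision.camera(n);cv2.imwrite(f"pics/{n}0.png",c["pixels"][:,:,::-1])
    np.save(f"pics/{n}0.npy",c,allow_pickle=True)
    print({k:v for k,v in c.items() if k!="pixels"})
E
```

```text
pics
{'time': 0.0, 'joints': array([-1.19787781,  0.46950198, -0.04856322,  1.53369486,  0.02414656,
        1.14101826, -0.08232046]), 'joint_velocities': array([ 3.27780274e-04,  2.67517586e-04, -1.01381642e-04, -1.37008157e-04,
        1.32803674e-03,  1.31100888e-03, -2.58311497e-05]), 'effort': array([ 7.84740405e-04, -5.07968974e+01, -8.03703815e-02, -2.36154091e+01,
       -6.14134013e-02,  3.78959393e-02,  1.85665908e-04]), 'eef_pos': array([0.26377106, 0.62066844, 0.22145816]), 'tcp_rot': array([-0.62687844, -3.07812989,  0.00316796]), 'wrist_force': array([0.48656858, 1.01544853, 0.29259741]), 'wrist_torque': array([ 0.00040259, -0.03656957,  0.00989952]), 'width': 0.08714775159934564} 0.0187
{'fx': 444.89763181294893, 'fy': 444.89763181294893, 'cx': 265.75305811864513, 'cy': 191.34407405122917, 'view': array([[-0.09448366,  0.99552199,  0.00296733,  0.06486713],
       [ 0.81222655,  0.07881015, -0.57799394, -0.34766281],
       [-0.57563954, -0.05220084, -0.81603566,  1.82517229],
       [ 0.        ,  0.        ,  0.        ,  1.        ]])}
{'fx': 493.43376782360195, 'f
[... 183 characters left out ...]
2305e-01,  2.64427238e-02, -9.98377387e-02,
         5.38467722e-01],
       [ 9.98619335e-02, -4.07274655e-04, -9.95001220e-01,
         1.63371130e+00],
       [ 0.00000000e+00,  0.00000000e+00,  0.00000000e+00,
         1.00000000e+00]])}
{'fx': 329.9877767399847, 'fy': 329.9877767399847, 'cx': 250.59409211894447, 'cy': 198.23531016510722, 'T_tool_cam': array([[-2.48938891e-04, -9.60467242e-01, -2.78392916e-01,
         7.60920249e-02],
       [ 9.99999962e-01, -2.72938581e-04,  4.74497855e-05,
        -1.13843628e-03],
       [-1.21558132e-04, -2.78392894e-01,  9.60467273e-01,
        -1.61466474e-01],
       [ 0.00000000e+00,  0.00000000e+00,  0.00000000e+00,
         1.00000000e+00]])}
```

View pics/scene0.png

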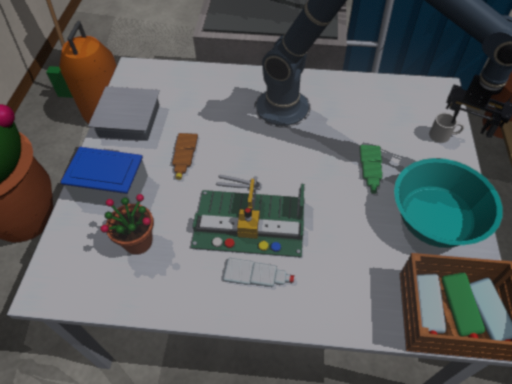

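View pics/top0.png

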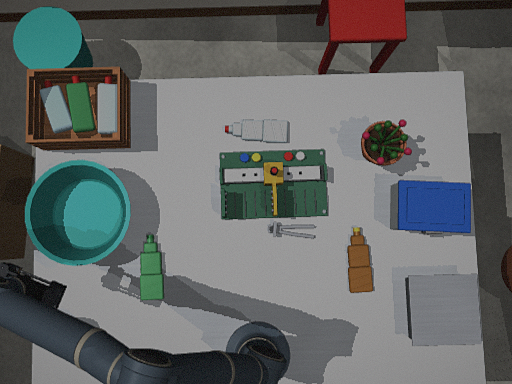

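View pics/wrist0.png

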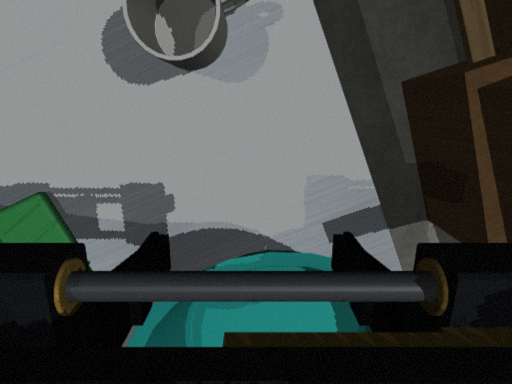

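The top view has the crusher around (272,184), with caps blue (244,157), yellow (256,157), red (288,156) and white (300,156), and the knob near (274,171). Next I'll zoom in and measure.

```bash
cat > h.py <<'E'
import numpy as np,cv2
def ray(c,u,v,z,V=None):
    V=c["view"] if V is None else V
    R,t=V[:3,:3],V[:3,3]
    d=R.T@np.array([(u-c["cx"])/c["fx"],(v-c["cy"])/c["fy"],1]);o=-R.T@t
    return o+d*(z-o[2])/d[2]
def wv(c,s):
    from scipy.spatial.transform import Rotation as Ro
    T=np.eye(4);T[:3,:3]=Ro.from_rotvec(s["tcp_rot"]).as_matrix();T[:3,3]=s["eef_pos"]
    return np.linalg.inv(T@c["T_tool_cam"])
def blobs(im,lo,hi,amin=5):
    m=cv2.inRange(cv2.cvtColor(im,cv2.COLOR_RGB2HSV),lo,hi)
    n,l,st,ce=cv2.connectedComponentsWithStats(m)
    return [(ce[i],st[i]) for i in range(1,n) if st[i][4]>=amin]
E
python3 - <<'E'
from h import *
c=np.load("pics/top0.npy",allow_pickle=True).item();im=c["pixels"]
cv2.imwrite("pics/topz.png",cv2.resize(im[130:250,210:340,::-1],None,fx=6,fy=5,interpolation=cv2.INTER_CUBIC)) if 0 else cv2.imwrite("pics/topz.png",cv2.resize(im[135:235,212:337,::-1],None,fx=6,fy=6,interpolation=cv2.INTER_CUBIC))
for nm,lo,hi in(("yel",(20,120,100),(35,255,255)),("blue",(105,120,80),(130,255,255)),("red",(0,150,80),(8,255,255)),("green",(65,80,20),(90,255,255))):
  for ce,st in blobs(im,lo,hi):
    if 215<ce[0]<335 and 130<ce[1]<225: print(nm,ce,st,ray(c,*ce,.024)[:2])
c=np.load("pics/scene0.npy",allow_pickle=True).item();im=c["pixels"]
cv2.imwrite("pics/scz.png",cv2.resize(im[170:265,185:315,::-1],None,fx=6,fy=6,interpolation=cv2.INTER_CUBIC))
E
```

```text
yel [255.75409836 156.70491803] [251 153  10   9  61] [ 0.65836509 -0.01470693]
yel [272.96955504 178.88992974] [264 162  19  53 427] [ 0.58093213 -0.07076139]
blue [244.07936508 157.31746032] [240 153   9   9  63] [0.65732042 0.02497802]
red [287.89655172 155.89655172] [284 152   9   9  58] [ 0.65822443 -0.12389192]
red [273.5        170.14285714] [272 168   4   5  14] [ 0.61071607 -0.07349166]
green [273.55440039 187.82035783] [ 220  150  107   69 4136] [ 0.55053204 -0.07178264]
green [250.28571429 153.14285714] [247 152   8   5  21] [0.67111046 0.00352801]
```

View pics/topz.png

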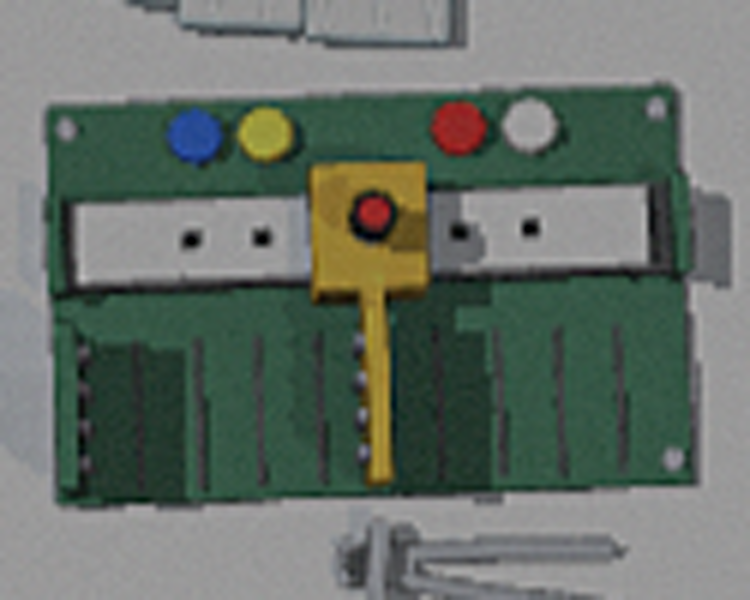

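View pics/scz.png

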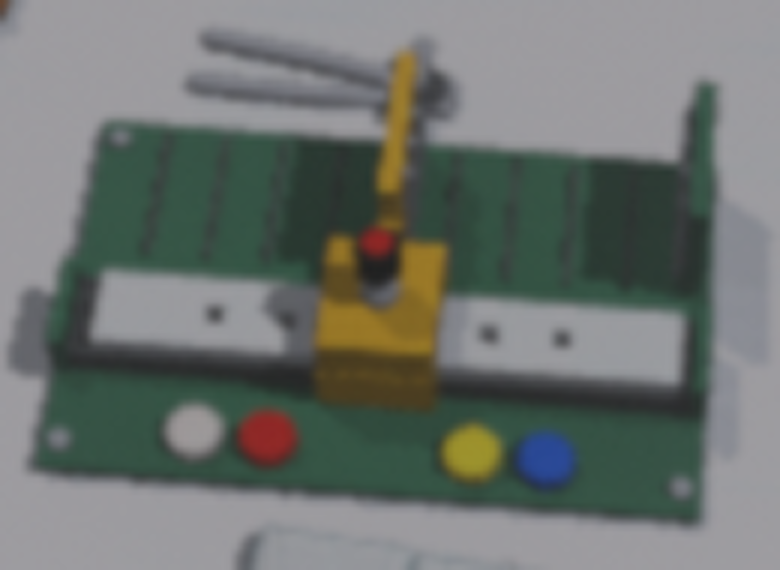

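Four dark holes show in the plate in the top crop, at (192,240), (262,238), (460,231) and (530,227). The yellow cap is at (265,133) and the knob at (373,213). I'll turn these into positions.

Run:
```python
from h import *
c=np.load("pics/top0.npy",allow_pickle=True).item();im=c["pixels"]
g=cv2.cvtColor(im,cv2.COLOR_RGB2GRAY).astype(float)
caps={}
for nm,lo,hi in(("yel",(20,120,100),(35,255,255)),("blue",(105,120,80),(130,255,255)),("red",(0,150,80),(8,255,255))):
  for ce,st in blobs(im,lo,hi):
    if 215<ce[0]<310 and 150<ce[1]<160: caps[nm]=ray(c,*ce,.023)
caps["white"]=ray(c,212+530/6-.4,135+126/6-.4,.023)
P=np.array(list(caps.values()))[:,:2]
m=P.mean(0);u,s,vt=np.linalg.svd(P-m);ey=vt[0]*np.sign(vt[0][1]);ex=np.array([ey[1],-ey[0]])
yaw=np.arctan2(-ey[0],ey[1]);print("yaw deg",np.degrees(yaw))
o=m-0.092*ex;print("origin",o)
for k,p in caps.items(): print(k,p[:2],"local",ex@(p[:2]-o),ey@(p[:2]-o))
for (x,y) in((192,240),(262,238),(460,231),(530,227)):
    cu,cv=212+x/6-.4,135+y/6-.4
    u0,v0=int(round(cu)),int(round(cv))
    w=np.clip(110-g[v0-3:v0+4,u0-3:u0+4],0,None);Y,X=np.mgrid[v0-3:v0+4,u0-3:u0+4]
    for q in((cu,cv),((w*X).sum()/w.sum(),(w*Y).sum()/w.sum())):
        p=ray(c,*q,.042)[:2];print("hole",np.round(q,2),p,"local",ex@(p-o),ey@(p-o))
p=ray(c,273.6,170.2,.125)[:2];print("knob top",p,ex@(p-o),ey@(p-o))
c=np.load("pics/scene0.npy",allow_pickle=True).item();im=c["pixels"]
for nm,lo,hi in(("yel",(20,120,100),(35,255,255)),("blue",(105,120,80),(130,255,255)),("red",(0,150,80),(8,255,255))):
  for ce,st in blobs(im,lo,hi):
    if 185<ce[0]<315 and 170<ce[1]<265:
      z=.125 if ce[1]<215 else .023
      p=ray(c,*ce,z)[:2];print("scene",nm,ce,p,ex@(p-o),ey@(p-o))
for (x,y) in((215,314),(489,335),(562,339)):
    p=ray(c,185+x/6-.4,170+y/6-.4,.042)[:2];print("hole sc",p,ex@(p-o),ey@(p-o))
```

```text
yaw deg 0.16914339672912676
origin [ 0.5661876  -0.06992241]
yel [ 0.65853738 -0.01472438] local 0.09251232916371349 0.05492516609454757
blue [0.65749207 0.02498455] local 0.0915842534863384 0.09463700899529824
red [ 0.65839662 -0.12397533] local 0.09204905536969676 -0.05432488950154369
white [ 0.65832271 -0.16488812] local 0.09185436198025104 -0.09523728558830212
hole [243.6 174.6] [0.59575121 0.02795605] local 0.029852431790414587 0.09779076432262267
hole [243.37 174.54] [0.59596881 0.02870878] local 0.030072248549507463 0.09854284608359198
hole [255.27 174.27] [ 0.59583521 -0.01110565] local 0.02982111711160342 0.05872897797358246
hole [255.15 174.23] [ 0.59595671 -0.01070633] local 0.029943793886461404 0.059127941256102386
hole [288.27 173.1 ] [ 0.59682811 -0.12162672] local 0.030487743943541017 -0.05179453874416197
hole [287.97 173.29] [ 0.59620777 -0.1206234 ] local 0.02987036523706463 -0.050789392512516573
hole [299.93 172.43] [ 0.59803718 -0.16073602] local 0.03158135506236017 -0.09090723364135929
hole [299.91 172.54] [ 0.59768133 -0.16065143] local 0.031225755061906845 -0.09
[... 329 characters left out ...]
00431 -0.06468269] 0.006832147286582388 0.005219578263172123
scene yel [263.10144928 244.94202899] [ 0.65740015 -0.01138715] 0.09138496040038223 0.058265741466549684
scene blue [275.47297297 246.08108108] [0.6576926  0.02849505] 0.09179514819262907 0.0981468988081472
scene red [247.61111111 209.83333333] [ 0.59421995 -0.06584768] 0.028044263751541235 0.003991957616017863
scene red [229.10344828 242.4137931 ] [ 0.65877192 -0.12132559] 0.09243217383316729 -0.05167627664290076
hole sc [ 0.59645367 -0.15763684] 0.030007000868446234 -0.0878033918232657
hole sc [ 0.59532335 -0.00764801] 0.02931946805337033 0.06218811383427737
hole sc [0.59402332 0.03198469] 0.028136438400379854 0.10182448559830284
```

>>> {"fn": "drive_tool", "kwargs": {
  "steps": [
    [0, 0, 0, -7.7, 0],
    [0, 0, 0, -7.7, 0],
    [0, 0, 0, -7.6, 0],
    [0, 0, 0, 0, 0]
  ],
  "newtons": 40
}}

```text
time: 0.65
eef_pos: [0.264, 0.621, 0.2221]
tcp_rot: [-0.003, -3.141, 0.001]
wrist_force: [-0.8, 0.5, 0.4]
width: 0.0872
```

Run:
```python
from cell import arm
from scipy.spatial.transform import Rotation as R
s=arm.read_state();print(s["time"],s["eef_pos"],R.from_rotvec(s["tcp_rot"]).as_matrix().round(4),s["joints"])
```

```text
0.65 [0.26395059 0.62101275 0.22212343] [[-1.e+00  2.e-03 -5.e-04]
 [ 2.e-03  1.e+00 -6.e-04]
 [ 5.e-04 -6.e-04 -1.e+00]] [-1.13800652  0.47312553 -0.13500288  1.528894    0.06703425  1.1448351
  0.28268678]
```

>>> {"fn": "drive_tool", "kwargs": {
  "steps": [
    [-21, -43, 0, -0.3, 0],
    [-21, -43, 0, 0, 0],
    [-21, -43, 0, 0, 0],
    [-21, -43, 0, 0, 0],
    [-21, -43, 0, 0, 0],
    [-21, -43, 0, 0, 0],
    [-21, -43, 0, 0, 0],
    [-21, -43, 0, 0, 0]
  ]
}}

```text
time: 1.65
eef_pos: [0.4339, 0.2765, 0.2227]
tcp_rot: [-0.004, 3.141, 0.001]
wrist_force: [0.5, -0.1, -0.2]
width: 0.0874
```

>>> {"fn": "drive_tool", "kwargs": {
  "steps": [
    [-21, -43, 0, 0, 0],
    [-21, -43, 0, 0, 0],
    [-21, -43, 0, 0, 0],
    [-21, -43, 0, 0, 0],
    [-21, -43, 0, 0, 0],
    [-21, -43, 0, 0, 0],
    [-20, -43, 0, 0, 0],
    [0, 0, 0, 0, 0]
  ]
}}

```text
time: 2.65
eef_pos: [0.5817, -0.0273, 0.2225]
tcp_rot: [0.008, 3.141, -0.004]
wrist_force: [-1.4, -0.4, 0.1]
width: 0.0868
```

Run:
```python
from cell import arm,vision
from h import *
s=arm.read_state();print(s["time"],s["eef_pos"],s["tcp_rot"],s["wrist_force"])
c=vision.camera("wrist");cv2.imwrite("pics/w1.png",c["pixels"][:,:,::-1]);c["view"]=wv(c,s)
np.save("pics/w1.npy",c,allow_pickle=True)
im=c["pixels"]
for nm,lo,hi in(("yel",(20,120,60),(35,255,255)),("blue",(105,120,80),(130,255,255)),("red",(0,150,80),(8,255,255))):
  for ce,st in blobs(im,lo,hi,60): print(nm,ce,st,ray(c,*ce,.024)[:2],ray(c,*ce,.125)[:2])
```

```text
2.65 [ 0.58168639 -0.02725653  0.22246017] [ 0.00781748  3.1410032  -0.0035709 ] [-1.357758  -0.3758566  0.0957357]
yel [208.25404269 154.70116429] [ 176   36   69  197 6184] [ 0.55977249 -0.07508834] [ 0.54441852 -0.06174055]
yel [263.44423077 235.84230769] [250 223  28  26 520] [ 0.65563666 -0.0141716 ] [ 0.61337879 -0.01791985]
yel [442.83412322 292.60189573] [434 263  14  53 211] [0.73213153 0.20802202] [0.66840567 0.141916  ]
yel [ 56.75652174 297.10434783] [ 54 278   9  37 115] [ 0.73679162 -0.27123443] [ 0.67175793 -0.20283901]
blue [297.39412998 236.25366876] [284 224  27  25 477] [0.65632151 0.02570124] [0.61387143 0.01076283]
red [202.25101215 216.69635628] [193 208  19  19 247] [ 0.63153091 -0.08496939] [ 0.59603822 -0.06884852]
red [173.09776536 236.3547486 ] [159 225  26  25 358] [ 0.65584738 -0.12039191] [ 0.61353037 -0.09432985]
red [340.38461538 308.87692308] [335 302  11  15 130] [0.75492089 0.08309956] [0.68479928 0.05205254]
```

View pics/w1.png

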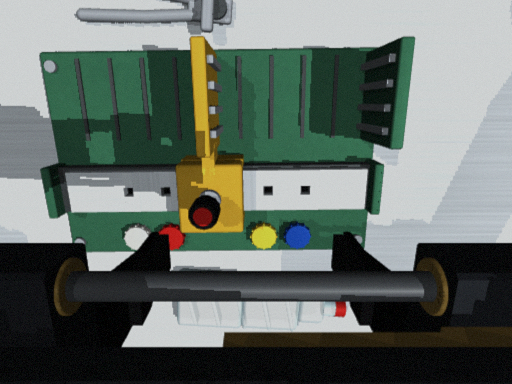

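The wrist view shows the knob's red top at (202,217), the yellow cap at (263,236), and holes at (268,190), (305,190), (128,192) and (165,192). The knob position agrees with the top camera to within 1 mm. Next I'll measure the holes from here.

Run:
```python
from h import *
c=np.load("pics/w1.npy",allow_pickle=True).item();g=cv2.cvtColor(c["pixels"],cv2.COLOR_RGB2GRAY)
n,l,st,ce=cv2.connectedComponentsWithStats((g[180:203,100:330]<70).astype(np.uint8))
for i in range(1,n):
    if 20<st[i][4]<200: print(st[i],ce[i]+[100,180],ray(c,*(ce[i]+[100,180]),.042)[:2])
```

```text
[61  7 10  8 69] [165.39130435 190.62318841] [ 0.59544278 -0.12027754]
[164   7   8   7  56] [267.5 190. ] [ 0.59524817 -0.01079433]
[201   6   9   8  64] [304.75     189.484375] [0.59485837 0.02905742]
[26  8  7  8 46] [129.58695652 191.54347826] [ 0.59629028 -0.15882371]
[ 93  15  26   8 146] [205.12328767 199.26712329] [ 0.60529277 -0.07807347]
```

>>> {"fn": "drive_tool", "kwargs": {
  "steps": [
    [-14, -21, 0, 0, 0],
    [0, -21, 0, 0, 0],
    [0, 0, 0, 0, 0],
    [0, 0, 0, 0, 0]
  ]
}}

```text
time: 3.2
eef_pos: [0.5948, -0.062, 0.2224]
tcp_rot: [0.01, -3.141, -0.002]
wrist_force: [-0.2, 0.6, 0.6]
width: 0.087
```

>>> {"fn": "drive_tool", "kwargs": {
  "steps": [
    [-1, -6, 0, 0, 0],
    [0, 0, 0, 0, 0]
  ]
}}

```text
time: 3.45
eef_pos: [0.5961, -0.0702, 0.2226]
tcp_rot: [-0.008, 3.142, -0.0]
wrist_force: [-0.1, -0.6, -0.7]
width: 0.087
```

>>> {"fn": "drive_tool", "kwargs": {
  "steps": [
    [0, 1, 30, 0, 0],
    [0, 0, 30, 0, 0],
    [0, 0, 30, 0, 0],
    [0, 0, 20, 0, 0],
    [0, 0, 10, 0, 0],
    [0, 0, 6, 0, 0],
    [0, 0, 0, 0, 0]
  ]
}}

```text
time: 4.32
eef_pos: [0.5963, -0.0692, 0.0967]
tcp_rot: [-0.008, 3.141, 0.0]
wrist_force: [0.0, 0.1, 0.4]
width: 0.0871
```

Run:
```python
from cell import arm,vision
from h import *
s=arm.read_state();print(s["time"],s["eef_pos"],s["tcp_rot"],s["wrist_force"])
c=vision.camera("wrist");cv2.imwrite("pics/w2.png",c["pixels"][:,:,::-1]);c["view"]=wv(c,s)
```

```text
4.325 [ 0.59630424 -0.06919912  0.09674688] [-7.61449794e-03  3.14119408e+00  1.70053256e-04] [0.0203498  0.0733535  0.37038411]
```

View pics/w2.png

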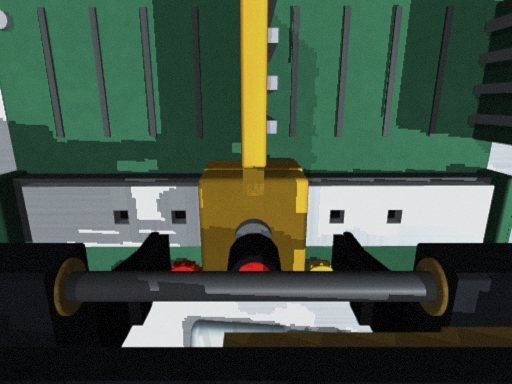

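The knob sits centred between the fingers, at column 254 against a finger midpoint near 252. Closing on it now.

>>> {"fn": "drive_tool", "kwargs": {
  "steps": [
    [0, 0, 0, 0, 150],
    [0, 0, 0, 0, 230],
    [0, 0, 0, 0, 230],
    [0, 0, 0, 0, 230],
    [0, 0, 0, 0, 230],
    [0, 0, 0, 0, 230],
    [0, 0, 0, 0, 230],
    [0, 0, 0, 0, 230]
  ],
  "newtons": 30
}}

```text
time: 5.38
eef_pos: [0.5961, -0.0689, 0.0965]
tcp_rot: [0.008, -3.141, -0.001]
wrist_force: [-0.3, 1.4, -0.5]
width: 0.0251
```

>>> {"fn": "drive_tool", "kwargs": {
  "steps": [
    [0, 0, -3, 0, 230],
    [0, 0, -3, 0, 230],
    [0, 0, -3, 0, 230],
    [0, 0, -3, 0, 230],
    [0, 0, 0, 0, 230],
    [0, 0, 0, 0, 230]
  ]
}}

```text
time: 6.12
eef_pos: [0.596, -0.069, 0.1083]
tcp_rot: [0.008, -3.141, -0.001]
wrist_force: [2.6, 2.8, -8.8]
width: 0.0245
```

Run:
```python
from cell import arm,vision
from h import *
s=arm.read_state();print(s["time"],s["eef_pos"],s["tcp_rot"],s["wrist_force"])
c=vision.camera("wrist");cv2.imwrite("pics/w3.png",c["pixels"][:,:,::-1]);c["view"]=wv(c,s)
```

```text
6.125 [ 0.59597862 -0.06895987  0.10832894] [ 7.84547477e-03 -3.14135248e+00 -5.73847571e-04] [ 2.57881478  2.76124362 -8.80956384]
```

View pics/w3.png

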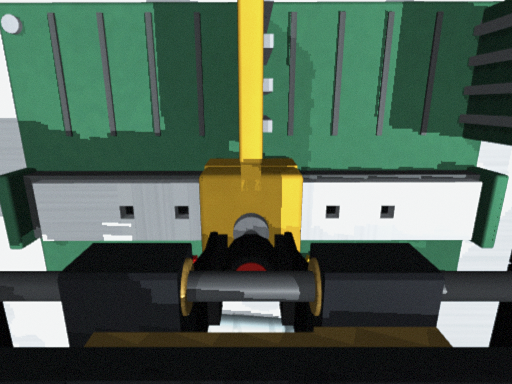

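Force of -8.8 N at an 11.6 mm lift matches the spring, so the plunger is clear. Sliding +y toward about 4 mm short of the hole (hole at TCP y ≈ -0.011).

>>> {"fn": "drive_tool", "kwargs": {
  "steps": [
    [0, 4, 0, 0, 230],
    [0, 8, 0, 0, 230],
    [0, 10, 0, 0, 230],
    [0, 10, 0, 0, 230],
    [0, 10, 0, 0, 230],
    [0, 8, 0, 0, 230],
    [0, 3, 0, 0, 230],
    [0, 0, 0, 0, 230]
  ]
}}

```text
time: 7.18
eef_pos: [0.5956, -0.0151, 0.1084]
tcp_rot: [0.009, -3.141, -0.002]
wrist_force: [1.9, 2.0, -10.6]
width: 0.0253
```

>>> {"fn": "drive_tool", "kwargs": {
  "steps": [
    [0, 0, 0, 0, 230],
    [0, 0, 0, 0, 230]
  ]
}}

```text
time: 7.42
eef_pos: [0.5956, -0.0158, 0.1084]
tcp_rot: [0.008, -3.141, -0.001]
wrist_force: [1.1, 1.4, -9.3]
width: 0.0249
```

Run:
```python
from cell import arm,vision
from h import *
s=arm.read_state();print(s["time"],s["eef_pos"],s["tcp_rot"],s["wrist_force"])
for n in ("top","wrist"):
  c=vision.camera(n);cv2.imwrite(f"pics/{n}4.png",c["pixels"][:,:,::-1])
```

```text
7.425 [ 0.59563345 -0.01582749  0.10844341] [ 7.78225249e-03 -3.14112618e+00 -1.11102584e-03] [ 1.08399565  1.42486961 -9.29794561]
```

View pics/wrist4.png

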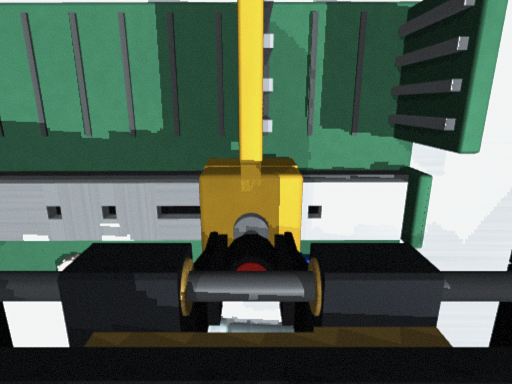

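Jaw followed. The far hole at (315,212) puts the target hole at y ≈ -0.0105, about 5 mm ahead. I'll lower the pin onto the plate and loosen the fingers, so only the spring presses it while I nudge the jaw.

>>> {"fn": "drive_tool", "kwargs": {
  "steps": [
    [0, 0, -0.5, 0, 230],
    [0, 0, 1.5, 0, 230],
    [0, 0, 1.5, 0, 230],
    [0, 0, 0, 0, 230]
  ],
  "newtons": 15
}}

```text
time: 8.02
eef_pos: [0.5956, -0.0162, 0.1059]
tcp_rot: [0.007, -3.141, -0.0]
wrist_force: [0.7, 1.1, -8.7]
width: 0.0253
```

>>> {"fn": "drive_tool", "kwargs": {
  "steps": [
    [0, 0, 0, 0, 170],
    [0, 0, 0, 0, 170],
    [0, 0, 0, 0, 170]
  ]
}}

```text
time: 8.4
eef_pos: [0.5966, -0.0167, 0.1071]
tcp_rot: [-0.007, 3.139, -0.0]
wrist_force: [0.3, -0.3, -0.5]
width: 0.0289
```

Run:
```python
from cell import arm,vision
from h import *
s=arm.read_state();print(s["time"],s["eef_pos"],s["wrist_force"],s["width"])
for n in ("wrist",):
  c=vision.camera(n);cv2.imwrite(f"pics/{n}5.png",c["pixels"][:,:,::-1])
```

```text
8.4 [ 0.59664928 -0.01666865  0.10707906] [ 0.27449635 -0.25208298 -0.53888105] 0.02892140088538259
```

View pics/wrist5.png

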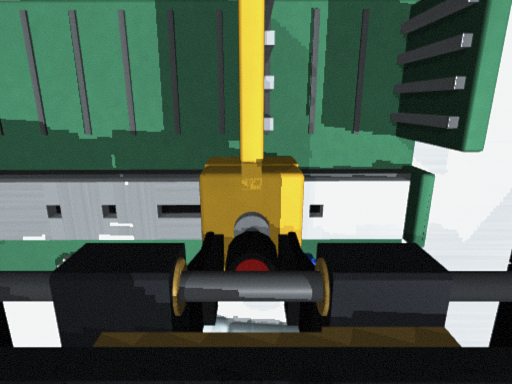

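>>> {"fn": "drive_tool", "kwargs": {
  "steps": [
    [0, 1.5, 0, 0, 170],
    [0, 1, 0, 0, 170],
    [0, 1, 0, 0, 170],
    [0, 0, 0, 0, 170],
    [0, 0, 0, 0, 170]
  ]
}}

```text
time: 9.07
eef_pos: [0.596, -0.0144, 0.1062]
tcp_rot: [-0.006, 3.141, -0.003]
wrist_force: [0.4, -5.2, 1.8]
width: 0.0292
```

>>> {"fn": "drive_tool", "kwargs": {
  "steps": [
    [0, 1, 0, 0, 170],
    [0, 0, 0, 0, 170],
    [0, 0, 0, 0, 170]
  ]
}}

```text
time: 9.45
eef_pos: [0.596, -0.0137, 0.1062]
tcp_rot: [-0.006, 3.141, -0.003]
wrist_force: [1.1, -5.9, 2.0]
width: 0.0295
```

>>> {"fn": "drive_tool", "kwargs": {
  "steps": [
    [0, 0.8, 0, 0, 170],
    [0, 0, 0, 0, 170],
    [0, 0, 0, 0, 170]
  ]
}}

```text
time: 9.82
eef_pos: [0.596, -0.0129, 0.1062]
tcp_rot: [-0.006, 3.141, -0.003]
wrist_force: [-0.0, -5.8, 0.8]
width: 0.0289
```

Run:
```python
from cell import arm,vision
from h import *
s=arm.read_state();print(s["time"],s["eef_pos"],s["wrist_force"],s["width"])
for n in ("wrist",):
  c=vision.camera(n);cv2.imwrite(f"pics/{n}6.png",c["pixels"][:,:,::-1])
```

```text
9.825 [ 0.59603066 -0.01287453  0.10620365] [-0.04694901 -5.76581892  0.78954824] 0.02894684235605233
```

View pics/wrist6.png

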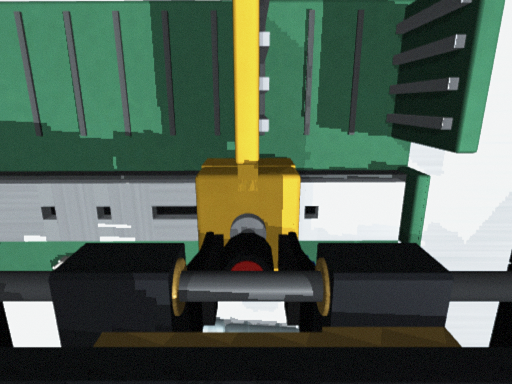

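Still riding, with steady sliding friction of about 5.8 N. The knob is near y = -0.0147. Continuing in small steps.

>>> {"fn": "drive_tool", "kwargs": {
  "steps": [
    [0, 0.8, 0, 0, 170],
    [0, 0, 0, 0, 170],
    [0, 0.8, 0, 0, 170],
    [0, 0, 0, 0, 170]
  ]
}}

```text
time: 10.38
eef_pos: [0.596, -0.0112, 0.1061]
tcp_rot: [-0.006, 3.141, -0.003]
wrist_force: [1.0, -4.6, 0.6]
width: 0.029
```

>>> {"fn": "drive_tool", "kwargs": {
  "steps": [
    [0, 0.7, 0, 0, 170],
    [0, 0, 0, 0, 170]
  ]
}}

```text
time: 10.62
eef_pos: [0.596, -0.0104, 0.106]
tcp_rot: [-0.006, 3.141, -0.003]
wrist_force: [0.1, -5.0, 0.2]
width: 0.0291
```

>>> {"fn": "drive_tool", "kwargs": {
  "steps": [
    [0, 0.7, 0, 0, 170],
    [0, 0, 0, 0, 170]
  ]
}}

```text
time: 10.88
eef_pos: [0.5956, -0.0084, 0.1057]
tcp_rot: [0.006, -3.141, 0.0]
wrist_force: [-0.2, -0.7, 1.1]
width: 0.029
```

Run:
```python
from cell import arm,vision
from h import *
s=arm.read_state();print(s["time"],s["eef_pos"],s["wrist_force"],s["width"])
for n in ("wrist",):
  c=vision.camera(n);cv2.imwrite(f"pics/{n}7.png",c["pixels"][:,:,::-1])
```

```text
10.875 [ 0.59559448 -0.00835818  0.10569871] [-0.24924009 -0.70115794  1.11993015] 0.028991658531964275
```

View pics/wrist7.png

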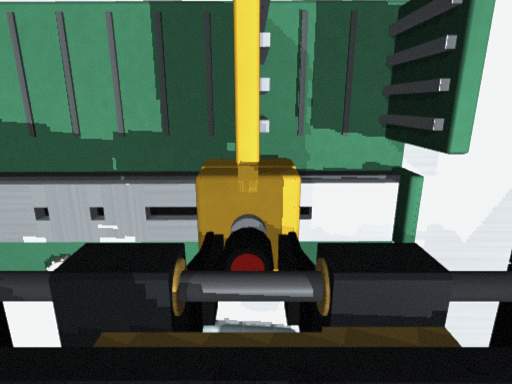

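The push force fell from 5 N to 0.7 N and the knob top at (247,262) now sits lower in view, so the pin has likely dropped. Opening, retracting and checking.

>>> {"fn": "drive_tool", "kwargs": {
  "steps": [
    [0, 0, 0, 0, 0],
    [0, 0, 0, 0, 0],
    [0, 0, 0, 0, 0],
    [0, 0, 0, 0, 0],
    [0, 0, -25, 0, 0],
    [0, 0, -45, 0, 0],
    [0, 0, -45, 0, 0],
    [0, 0, 0, 0, 0]
  ]
}}

```text
time: 11.92
eef_pos: [0.5983, -0.008, 0.2252]
tcp_rot: [-0.007, 3.133, 0.001]
wrist_force: [-0.1, -0.7, 0.4]
width: 0.0867
```

>>> {"fn": "drive_tool", "kwargs": {
  "steps": [
    [0, -35, 0, 0, 0],
    [0, 0, 0, 0, 0],
    [0, 0, 0, 0, 0]
  ]
}}

```text
time: 12.3
eef_pos: [0.5954, -0.0424, 0.22]
tcp_rot: [0.008, -3.14, -0.001]
wrist_force: [0.0, -0.3, 0.1]
width: 0.087
```

Run:
```python
from cell import arm,vision
from h import *
s=arm.read_state();print(s["time"],s["eef_pos"],s["wrist_force"],s["width"])
c=vision.camera("wrist");cv2.imwrite("pics/wrist8.png",c["pixels"][:,:,::-1]);c["view"]=wv(c,s)
im=c["pixels"]
for nm,lo,hi in(("yel",(20,120,60),(35,255,255)),("red",(0,150,80),(8,255,255))):
  for ce,st in blobs(im,lo,hi,60): print(nm,ce,st,ray(c,*ce,.024)[:2],"z.125",ray(c,*ce,.125)[:2],"z.1335",ray(c,*ce,.1335)[:2])
c=vision.camera("scene");im=c["pixels"];cv2.imwrite("pics/scene8.png",cv2.resize(im[170:265,185:315,::-1],None,fx=6,fy=6,interpolation=cv2.INTER_CUBIC))
for ce,st in blobs(im,(0,150,80),(8,255,255)):
  if 185<ce[0]<315 and 170<ce[1]<265: print("sc",ce,st,ray(c,*ce,.125),ray(c,*ce,.1335))
```

```text
12.3 [ 0.59543275 -0.04235711  0.22003783] [ 0.04805366 -0.25616014  0.08783189] 0.08702060361115739
yel [286.09372479 152.35892886] [ 252   16   69  224 6199] [ 0.57021342 -0.00499945] z.125 [ 0.55580114 -0.01597378] z.1335 [ 0.55458822 -0.01689736]
yel [442.98477157 291.91878173] [435 265  13  51 197] [0.74086782 0.19363942] z.125 [0.67826103 0.1265675 ] z.1335 [0.67299215 0.12092283]
yel [ 56.96078431 299.33333333] [ 54 282  10  33 102] [ 0.75332645 -0.28211829] z.125 [ 0.68720122 -0.2148315 ] z.1335 [ 0.68163623 -0.20916875]
red [291.69009585 201.17252396] [282 192  20  20 313] [0.6254056  0.00322532] z.125 [ 0.5954065  -0.01007177] z.1335 [ 0.59288182 -0.01119083]
red [181.22957198 227.08171206] [168 214  28  27 514] [ 0.65724164 -0.12334493] z.125 [ 0.61825172 -0.10089732] z.1335 [ 0.61497039 -0.09900817]
sc [266.23809524 211.33333333] [264 209   6   5  21] [ 0.59415226 -0.00762833  0.125     ] [ 0.59959598 -0.00714806  0.1335    ]
sc [229.03389831 242.44067797] [225 239   9   8  59] [ 0.71373023 -0.10705347  0.125     ] [ 0.71830019 -0.10584671  0.1335    ]
```

View pics/wrist8.png

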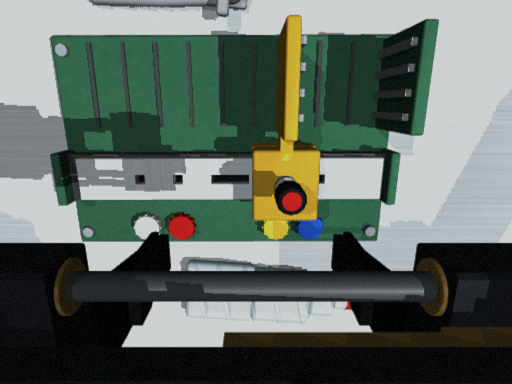

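View pics/scene8.png

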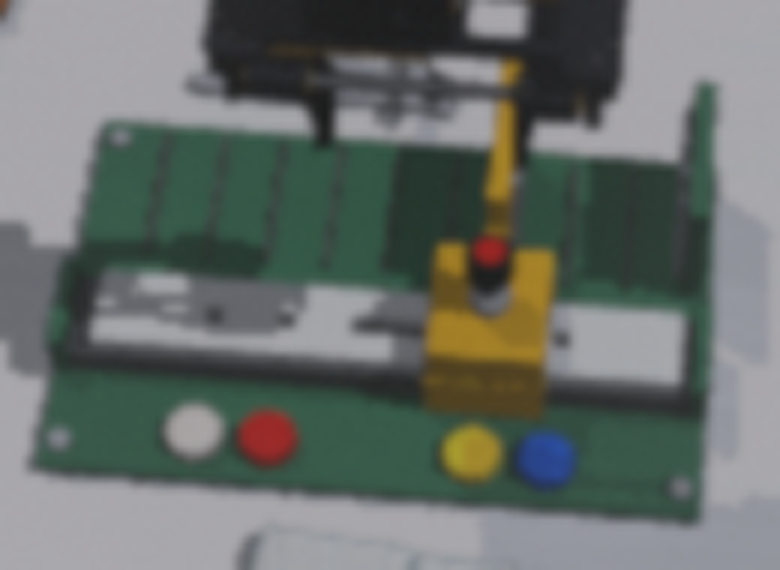

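Both views agree with a seated knob. With the knob top taken at 125 mm, x comes out at 0.594 (scene, the same as at the start) and 0.595 (wrist). A raised pin would give 0.600 (scene) and 0.593 (wrist). The arm is clear of everything.

```bash
python3 -c "
from cell import ticket
print(ticket.finish_job())"
```

```text
the job is handed in; nothing more can be done
None
```

The jaw is set at the yellow cap's hole with the pin down, and the job is handed in at about 12.4 s of the 48 s allowed. The hand-in reports no verdict.

**What I did:** I gripped the knob and lifted the plunger about 12 mm; the pull of 8.8 N matched the spring. I slid the jaw 53 mm towards the yellow cap, let the pin down onto the plate and loosened the fingers. Then I nudged the jaw in steps of 1 mm or less, at no more than about 6 N, until the pin dropped. After that I opened the gripper and retracted.

**Last checks:**
- **Pin down:** the push force fell from 5 N to 0.7 N when it dropped. The knob's height in the scene and wrist pictures fits the seated position, not the raised one. I did not push on the jaw to test the lock.
- **Position:** the knob is at y ≈ -10 mm, on the hole I measured (-10.8 mm). It is 4–5 mm from the yellow cap's centre, within the 14 mm allowed.
- **Surroundings:** the arm ended up clear of everything, and the last pictures show nothing else disturbed.

**Disagreement:** the scene camera reads about 3 mm higher in y than the top and wrist cameras, for the caps and holes as well as the knob, so it does not change the result.

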